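# Turn a roller frame over in the flip nest and load its rollers

### The job

Open the flip nest, lay the roller frame smooth face up in the left leaf's pocket, close the right leaf over it, swing both leaves together over to the right, then open the left leaf back flat, so that the frame lies in the right pocket with its slots facing up. Then lay every loose roller from the mat lengthwise in a slot of the frame, one per slot (any slots), centred across the frame; the rollers roll, so keep them caged. Leave both leaves flat open and don't disturb the other things on the bench.

Things in the scene. Friction and masses are not known exactly. Their poses are not given: they have to be found in the camera images.
- nest: flip nest: dark steel base 200 x 170 x 14 mm, fixed to the bench, origin at the centre of its underside; carries two equal bright metal leaves, left (+y of the nest) and right (-y), that swing like the covers of a book about one shared hinge line, which runs along the nest's x axis 45 mm above the origin. Both leaves can swing from flat on their own side to flat on top of the other one. Their hinges are stiff: a leaf stays where it is left (2 to 3 N at the handle moves it)
- left_leaf (a joint): left leaf's angle: 0 = flat open on the left (+y of the nest), 1.57 = upright, 3.14 = folded over flat onto the right leaf
- right_leaf (a joint): right leaf's angle: 0 = flat open on the right (-y of the nest), 1.57 = upright, 3.14 = folded over flat onto the left leaf
- left_pocket (a point): centre of the left leaf's pocket floor; z points out of the pocket, x along the hinge. The pocket is 150 mm (x) by 60 mm (y) with grey rims 9 mm high; the rims along its long sides leave a 67 mm gap in the middle for fingers. Centre 60 mm from the hinge line; with the leaf flat open the floor is level, 34 mm above the bench. With both leaves folded together the two pocket floors are 22 mm apart
- right_pocket (a point): centre of the right leaf's pocket floor, the same in every way as the left one, on the other side of the hinge
- left_handle (a point): middle of the left leaf's free half-handle: a round steel bar 12 mm thick, parallel to the hinge and 146 mm from it, 45 mm above the bench when the leaf lies flat, with 44 mm free between bar and leaf; it spans x = -64 to -1 mm in the nest's frame (this point: x = -32 mm), held by an arm at its outer (-x) end
- right_handle (a point): the same on the right leaf: its bar spans x = +1 to +64 mm in the nest's frame (this point: x = +32 mm), arm at the +x end. When the leaves are folded together the two bars lie end to end in one line and make a single bar, which can be gripped at the joint in the middle (x = 0) to swing both leaves together; the bar may turn in the grip
- frame: roller frame (the part to be turned over): dark metal block 140 mm (x) by 50 mm (y) by 20 mm high, about 0.35 kg; at the start it lies smooth face up. Origin at the centre of the ribbed face, z pointing from the ribbed face to the smooth face (so z is up at the start, down when inverted)
- frame_center (a point): centre of the roller frame, 10 mm from either face, axes as the frame. The ribbed face has four slots 18 mm wide and 12 mm deep, running right across it along y, centred at x = -51, -17, +17, +51 mm. A roller laid in a slot rests on its two edges with its axis 17.9 mm from this point along -z
- mat: black rubber mat 250 x 240 x 3 mm, fixed, origin under its centre; the rollers start on it
- roller1_center (a point): centre of a loose steel roller, 24 mm diameter, 50 mm long, 0.12 kg, lying on its side with its axis along its own x; rolls away when pushed sideways; two to four of the rollers are present (None if absent)
- roller2_center (a point): centre of a loose steel roller, 24 mm diameter, 50 mm long, 0.12 kg, lying on its side with its axis along its own x; rolls away when pushed sideways; two to four of the rollers are present (None if absent)
- roller3_center (a point): centre of a loose steel roller, 24 mm diameter, 50 mm long, 0.12 kg, lying on its side with its axis along its own x; rolls away when pushed sideways; two to four of the rollers are present (None if absent)
- roller4_center (a point): centre of a loose steel roller, 24 mm diameter, 50 mm long, 0.12 kg, lying on its side with its axis along its own x; rolls away when pushed sideways; two to four of the rollers are present (None if absent)
- screwdriver: bystander, leave alone: screwdriver lying on the bench
- wrench: bystander, leave alone: open-ended wrench lying on the bench
- collar: bystander, leave alone: steel shaft collar 44 mm across, 16 mm high
- tin: bystander, leave alone: painted tin 66 mm across, 110 mm high
- mug: bystander, leave alone: mug 80 mm across, 90 mm high
- jar: bystander, leave alone: glass jar 70 mm across, 90 mm high
There are look-alikes about, which are no part of the job. What is shaped like the part that bears roller4_center but black is not meant. What is shaped like the part that bears roller2_center but orange is not meant.

How it is judged:
By the outcome, as a careful person would: the job done as asked, in the order asked, and still so for the second after the job is handed in, with the robot touching nothing.
Of roller1, roller2, roller3, roller4 only 2 to 4 are there at a start; the rules pass over those that are not, and their reading is None.
At some moment in a run one of frame may be knocked a few centimetres aside while the robot is not near it.
It also fails if it takes over 210 s, if anything falls off the work surface, if the arm or the gripper's body presses on something with over 40 N, if the wrist force passes 120 N, or if a joint passes its speed limit or range.

### The arm

A 6-joint arm with a two-finger parallel gripper is mounted at the origin on the work surface. World frame = base frame: x ahead of the robot, y to its left, z up, the work surface at z = 0. Lengths are in m, angles in rad, forces in N, time in s.
With the tool pointing down it reaches from about 0.375 to 0.925 m from the base axis. Payload 5.7 kg.
Tool frame: the origin (TCP) lies midway between the tips of the shut fingers; the grasp point (between the pads) lies 19 mm behind it; y points along the fingers, x is the direction in which the jaws open and shut, and the axes are right-handed (so a half turn about y gives the same grasp; the last joint's range is limited). The gripper opens to 85 mm and grips with 20 to 120 N. Pads are 22 mm wide; open, the fingers measure 114 mm over their backs; the gripper's body (76 mm by 85 mm) begins 54 mm behind the grasp point. The pads swing forward as they close: fully open they stand 13 mm farther back than shut.
Start: joints at [-1.411, 0.359, 1.51, -0, 1.272, -0.115], TCP at [0.163, -0.577, 0.231] pointing down, gripper open.
Joint ranges: [-2.97, 2.97], [-1.01, 2.36], [0.21, 2.38], [-0.96, 4.11], [0.2, 2.71], [-2.98, 2.98]. Speed limits (rad/s): [2.39, 2.39, 3.14, 3.14, 3.14, 3.14].

### API

Orientations are given as [roll, pitch, yaw] about the fixed x, y, z axes, in that order (R = Rz(yaw) Ry(pitch) Rx(roll)).
In Python, from rig import robot gives the robot as it stands. Calls block until the motion is done:
- robot.move_ptp(position, orientation): joint-space move of the TCP to a pose.
- robot.move_straight(position, velocity=0.15, frame=None, threshold=None): straight line of the TCP; frame=None keeps the orientation; velocity is the mean speed in m/s. With threshold (N) it stops when the force on the tool has changed by that much, and returns True; else False.
- robot.move_joints(angles): joint-space move.
- robot.gripper_to(opening, grip_force=None): opening from 0.0 (shut) to 1.0 (fully open); grip_force is the grip in N (None keeps the last); returns when the fingers have stopped.
- robot.wait(seconds).
- robot.inverse_kinematics(position, orientation): joint angles nearest the present ones, or None.
- robot.sense(): the state.
- robot.grab_frame(name): name is "side" or "top" or "wrist"; returns a dict with "pixels" (400x640x3 uint8, red, green, blue), "fx", "fy", "cx", "cy" (pixels), "origin" and "rotation" of the camera in the world. Camera axes: x right, y up, looking along -z (the intrinsics and any distortion apply to the point x, -y, -z); pixel columns grow to the right and rows downward; lengths in m; the calibration is good to about 2 mm. A picture is of the moment at which its call begins. There is no depth.
A pose or a line that the arm cannot do raises robot.IKError and nothing moves.
- robot.sign_off(): hands the job in, once; it reports no verdict.
The state is a dict: "clock": time; "q": joint angles; "qvel": joint speeds; "joint_efforts": joint torques, N m; "eef_pos": TCP position; "ee_rot": TCP orientation; "wrist_force": force on the tool from outside, world axes, zero at the start; "torque": the same for the moment, N m; "finger_gap": opening from 0.0 (shut) to 1.0 (fully open).
Only numpy, scipy, OpenCV 4.12 (cv2) and the standard library are available. Lean on these libraries where they do the work, as an engineer would, in place of code of your own. Each camera call takes 0.05 s, during which the arm holds its last target.

## Working session

There is one attempt and no reset: what is moved stays moved. The work goes in short steps, each a Python script; the robot and the scene stay as the last script left them, time stands still between calls to the robot, and variables do not carry over. Pictures are saved under pics/ and viewed, and the job is handed in when it is done.

```bash
ls; mkdir -p pics; python3 - <<'E'
from rig import robot
import cv2
for n in ("side","top","wrist"):
    f=robot.grab_frame(n)
    cv2.imwrite(f"pics/{n}0.png",f["pixels"][:,:,::-1])
    print(n,f["fx"],f["fy"],f["cx"],f["cy"],f["origin"],f["rotation"],[k for k in f if k not in("pixels",)])
print(robot.sense())
E
```

```text
pics
side 365.4904028810768 365.4904028810768 315.9442456888866 203.51261326315372 [ 0.37443233 -0.84354719  0.72207873] [ 0.87141872 -0.01987758 -0.19223893] ['fx', 'fy', 'cx', 'cy', 'origin', 'rotation']
top 488.4114271804491 488.4114271804491 318.73334623403986 206.77429866267744 [ 0.27366213 -0.08324206  1.59772925] [ 0.16611137 -0.00196198 -1.55723219] ['fx', 'fy', 'cx', 'cy', 'origin', 'rotation']
wrist 318.76190547551596 318.76190547551596 318.18528347921045 198.5705850838234 [ 0.23964653 -0.55609708  0.37333783] [-3.13311497e-01 -1.90627799e-04 -1.29667819e+00] ['fx', 'fy', 'cx', 'cy', 'origin', 'rotation']
{'clock': 0.15, 'q': array([-1.41108452e+00,  3.59356520e-01,  1.51121519e+00, -1.75083356e-05,
        1.27248780e+00, -1.15125036e-01]), 'qvel': array([ 0.00039788, -0.00234734, -0.00370086,  0.00065003,  0.00081782,
        0.00130019]), 'joint_efforts': array([-6.89934859e-04, -5.28029180e+01, -2.78928852e+01, -9.10848144e-05,
        8.26919888e-03, -2.78686156e-05]), 'eef_pos': array([ 0.16271984, -0.57695427,  0.23062464]), 'ee_rot': array([-1.57064444e+00,  1.45906833e-03, -1.29595422e+00]), 'wrist_force': array([-0.0355255 ,  0.91122699,  0.40117623]), 'torque': array([ 0.06569131,  0.01311371, -0.04311272]), 'finger_gap': 0.99942225063805}
```

View pics/top0.png

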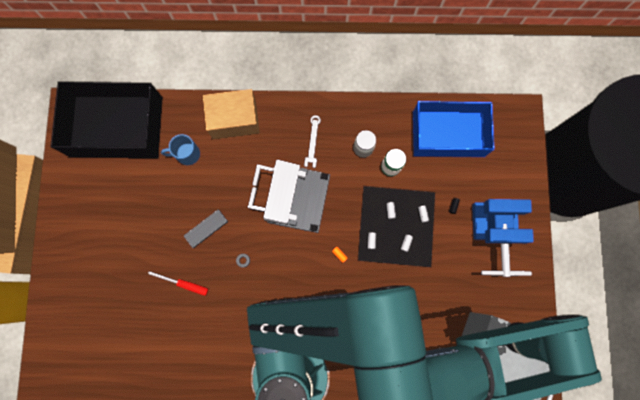

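View pics/side0.png

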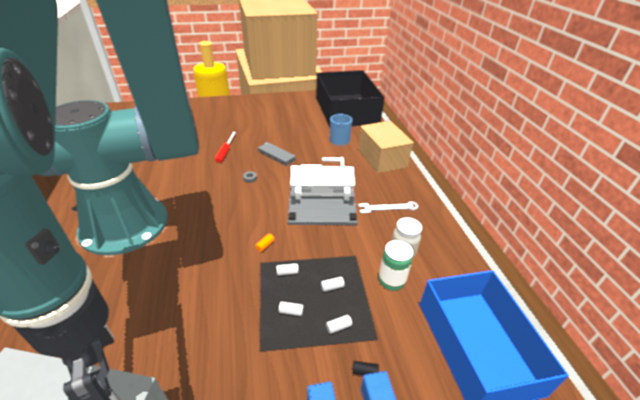

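View pics/wrist0.png

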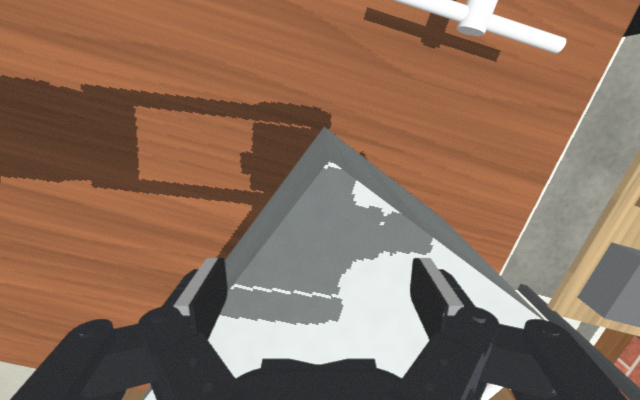

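```bash
cat > h.py <<'E'
import numpy as np, cv2
from scipy.spatial.transform import Rotation as Ro
from rig import robot
def grab(n,save=None):
    f=robot.grab_frame(n)
    f["img"]=np.ascontiguousarray(f["pixels"][:,:,::-1])
    if save: cv2.imwrite(f"pics/{save}.png",f["img"])
    return f
def ray(f,u,v):
    d=np.array([(u-f["cx"])/f["fx"],-(v-f["cy"])/f["fy"],-1.0])
    return np.array(f["origin"]),Ro.from_euler("xyz",f["rotation"]).as_matrix()@d
def onz(f,u,v,z):
    o,d=ray(f,u,v); return o+d*(z-o[2])/d[2]
def proj(f,p):
    c=Ro.from_euler("xyz",f["rotation"]).as_matrix().T@(np.array(p)-f["origin"])
    return np.array([f["cx"]+f["fx"]*c[0]/-c[2], f["cy"]-f["fy"]*c[1]/-c[2]])
def crop(f,u0,v0,u1,v1,s,name):
    im=cv2.resize(f["img"][v0:v1,u0:u1],None,fx=s,fy=s,interpolation=cv2.INTER_CUBIC)
    for u in range((u0//10+1)*10,u1,10): cv2.putText(im,str(u),((u-u0)*s,8),0,.3,(0,255,255),1); cv2.line(im,((u-u0)*s,9),((u-u0)*s,14),(0,255,255),1)
    for v in range((v0//10+1)*10,v1,10): cv2.putText(im,str(v),(0,(v-v0)*s),0,.3,(0,255,255),1)
    cv2.imwrite(f"pics/{name}.png",im)
E
python3 - <<'E'
from h import *
t=grab("top","t1"); s=grab("side","s1")
crop(t,175,130,345,270,4,"t1a"); crop(t,330,175,480,275,5,"t1b"); crop(s,270,140,430,240,5,"s1a")
hsv=cv2.cvtColor(t["img"],cv2.COLOR_BGR2HSV)
m=((hsv[...,2]>170)&(hsv[...,1]<60)).astype(np.uint8)
cs,_=cv2.findContours(m,cv2.RETR_EXTERNAL,cv2.CHAIN_APPROX_NONE)
for c in cs:
    a=cv2.contourArea(c)
    if a<40: continue
    (u,v),wh,ang=cv2.minAreaRect(c)
    if 355<u<440 and 185<v<270:
        b=cv2.boxPoints(((u,v),wh,ang)); 
        p=onz(t,u,v,.015); L=sorted([(np.linalg.norm(b[i]-b[(i+1)%4]),i) for i in range(4)])[-1][1]
        e=onz(t,*b[(L+1)%4],.015)-onz(t,*b[L],.015)
        print("roller",u,v,p.round(4),np.linalg.norm(e).round(4),np.degrees(np.arctan2(e[1],e[0])).round(1),np.hypot(p[0],p[1]))
for n,z,px in (("frame",.02,(205,229)),("leaf",.06,(281,190)),("nestbase",.03,(290,197)),("handle",.045,(254,187)),("grey",.1,(485,325))):
    print(n,onz(t,*px,z).round(3))
E
```

```text
roller 406.5500183105469 242.3500213623047 [ 0.4259 -0.3695  0.015 ] 0.0509 160.8 0.5638071335475396
roller 371.0 240.5 [ 0.4303 -0.254   0.015 ] 0.0489 -0.2 0.49970131950356317
roller 423.44122314453125 213.26473999023438 [ 0.5222 -0.4264  0.015 ] 0.0503 12.8 0.6742156123502204
roller 391.0 209.5 [ 0.5333 -0.3202  0.015 ] 0.0499 -0.6 0.621980108517914
frame [0.46  0.286 0.02 ]
leaf [0.584 0.039 0.06 ]
nestbase [0.568 0.011 0.03 ]
handle [0.596 0.128 0.045]
grey [ 0.173 -0.585  0.1  ]
```

View pics/t1a.png

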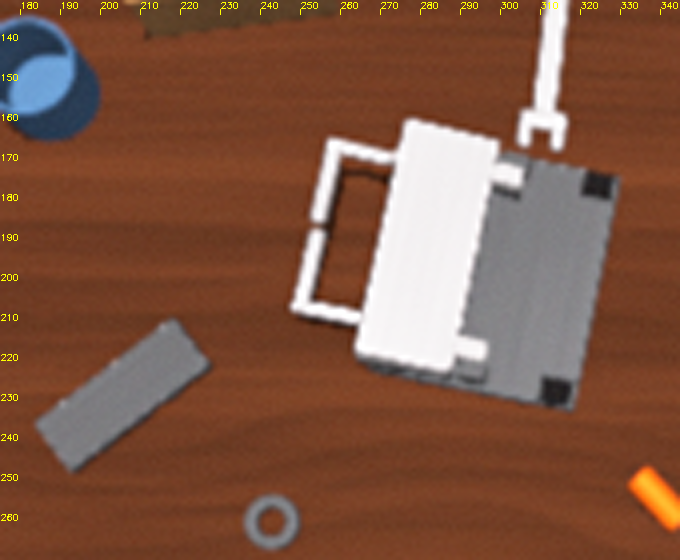

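View pics/s1a.png

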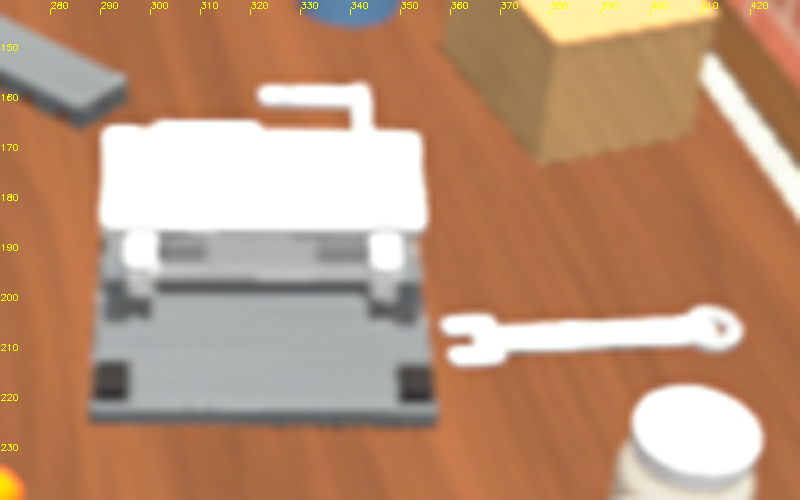

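View pics/t1b.png

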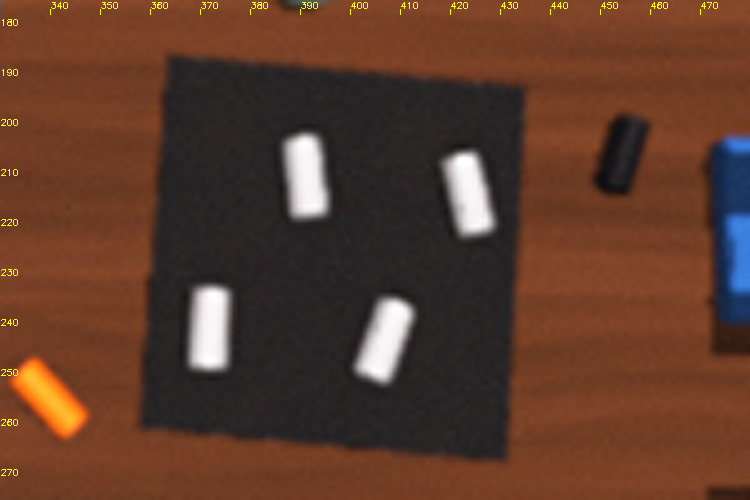

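```bash
cat >> h.py <<'E'
def tri(f,a,g,b):
    o1,d1=ray(f,*a);o2,d2=ray(g,*b)
    d1=d1/np.linalg.norm(d1);d2=d2/np.linalg.norm(d2)
    A=np.stack([d1,-d2],1);s=np.linalg.lstsq(A,o2-o1,rcond=None)[0]
    p,q=o1+d1*s[0],o2+d2*s[1]
    return (p+q)/2,np.linalg.norm(p-q)
E
python3 - <<'E'
from h import *
t=grab("top"); s=grab("side")
a=onz(t,318.75,232,.014);b=onz(t,329.25,174.5,.014)
d=b-a;print("base edge",a.round(4),b.round(4),np.linalg.norm(d[:2]),np.degrees(np.arctan2(d[1],d[0])))
y=np.array([-d[1],d[0]])/np.hypot(*d[:2])
print("nest origin",((a+b)/2)[:2]+y*0.085)
a=onz(s,270+90/5,140+420/5,.014);b=onz(s,270+438/5,140+420/5,.014)
d=b-a;print("base edge side",a.round(4),b.round(4),np.linalg.norm(d[:2]),np.degrees(np.arctan2(d[1],d[0])))
y=np.array([-d[1],d[0]])/np.hypot(*d[:2])
print("nest origin",((a+b)/2)[:2]+y*0.085)
print("rbar mid",tri(t,(256.25,175.75),s,(332.6,159.2)))
print("rbar outer",tri(t,(258,166.5),s,(341.5,159)))
print("rbar inner",tri(t,(254.5,185),s,(322.5,159)))
print("lbar",onz(t,251.75,197,.051), onz(t,254,188,.051),onz(t,249.5,206,.051))
c=np.array([onz(t,*p,.02) for p in [(218.75,210),(227.5,221.25),(193,247.5),(184.25,235.75)]])
print("frame",c.mean(0),[np.linalg.norm(c[i]-c[(i+1)%4]).round(4) for i in range(4)],np.degrees(np.arctan2(*(c[0]-c[3])[[1,0]])),np.degrees(np.arctan2(*(c[1]-c[2])[[1,0]])))
E
```

```text
base edge [ 0.4558 -0.0839  0.014 ] [ 0.6485 -0.1162  0.014 ] 0.19533630683467337 -9.518525861970724
nest origin [ 0.56621593 -0.01625401]
base edge side [ 0.4544 -0.0946  0.014 ] [ 0.6482 -0.1281  0.014 ] 0.19671215012873622 -9.805308072272561
nest origin [ 0.56576523 -0.02759995]
rbar mid (array([0.62809749, 0.11812309, 0.07454797]), np.float64(0.0025730361489346805))
rbar outer (array([0.65738042, 0.11353654, 0.07540829]), np.float64(0.0006929025881691263))
rbar inner (array([0.59662526, 0.12253875, 0.07598709]), np.float64(0.0007983797694979216))
lbar [0.5619208  0.13340625 0.051     ] [0.59159442 0.12721101 0.051     ] [0.53243107 0.1395631  0.051     ]
frame [0.46134275 0.2827659  0.02      ] [np.float64(0.0476), np.float64(0.1383), np.float64(0.0485), np.float64(0.1379)] -51.39570527948714 -51.02443098632644
```

```bash
cat >> h.py <<'E'
TH=np.radians(-9.7); O=np.array([0.567,-0.016]); YN=TH+np.pi/2
def nest(x,y,z):
    c,s=np.cos(TH),np.sin(TH); return np.array([O[0]+c*x-s*y,O[1]+s*x+c*y,z])
def down(yaw): return [-np.pi/2,0,yaw]
def st(msg=""):
    s=robot.sense(); print(msg,"t=%.1f"%s["clock"],"p",s["eef_pos"].round(4),"F",s["wrist_force"].round(1),"gap %.3f"%s["finger_gap"]); return s
E
python3 - <<'E'
from h import *
for p,y in [(nest(.032,.143,.25),YN),(nest(.032,-.146,.026),YN),(nest(.032,0,.17),YN),(nest(-.032,.146,.026),YN),([.461,.283,.003],np.radians(38.8)),([.4259,-.3695,.005],np.radians(-19.2)),(nest(.06,-.06,.05),YN)]:
    q=robot.inverse_kinematics(list(p),down(y)); print(p.round(3) if hasattr(p,'round') else p,None if q is None else np.round(q,2))
robot.gripper_to(0.5,30)
robot.move_straight([.163,-.577,.29],velocity=.2)
st()
robot.move_ptp(list(nest(.032,.143,.25)),down(YN))
st()
f=grab("wrist","w1"); 
print(f["origin"],f["rotation"],[ (n,proj(f,nest(*n)).round(1)) for n in [(.001,.143,.075),(.064,.143,.075),(-.064,.146,.045)]])
E
```

```text
[0.623 0.12  0.25 ] [ 0.08  0.39  1.41  0.    1.34 -1.32]
[ 0.574 -0.165  0.026] [-0.4   0.6   1.7  -0.    0.84 -1.8 ]
[ 0.599 -0.021  0.17 ] [-0.15  0.42  1.58  0.    1.14 -1.55]
[0.56  0.133 0.026] [ 0.11  0.58  1.75  0.    0.81 -1.29]
[0.461, 0.283, 0.003] [ 0.42  0.58  1.84  0.    0.72 -0.25]
[0.4259, -0.3695, 0.005] [-0.84  0.6   1.79  0.    0.75 -0.5 ]
[ 0.616 -0.085  0.05 ] [-0.25  0.59  1.63  0.    0.92 -1.65]
 t=1.3 p [ 0.1631 -0.5774  0.2908] F [-0.4 -0.4 -1.3] gap 0.504
 t=4.2 p [0.6228 0.1187 0.2501] F [-0.7  0.7 -0.6] gap 0.496
[0.54629725 0.13169904 0.39283842] [-0.31234111  0.00241551  1.39944732] [((0.001, 0.143, 0.075), array([320. , 144.6])), ((0.064, 0.143, 0.075), array([320. , 204.6])), ((-0.064, 0.146, 0.045), array([322.8,  76.4]))]
```

View pics/w1.png

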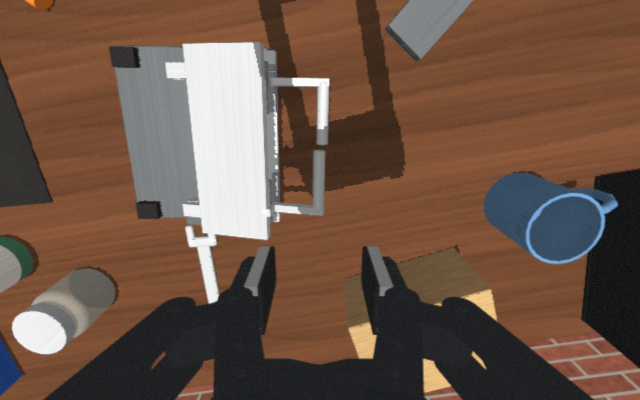

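```bash
python3 - <<'E'
from h import *
f=grab("wrist"); crop(f,100,30,350,250,3,"w1a")
def tn(p):
    c,s=np.cos(TH),np.sin(TH); d=p[:2]-O; return np.array([c*d[0]+s*d[1],-s*d[0]+c*d[1],p[2]]).round(4)
for n,u,v,z in [("lbar in",323,143,.045),("lbar out",323,79,.045),("rbar in",319,151,.075),("rbar out",319,214,.075),("base tl",111,47,.014)]:
    print(n,tn(onz(f,u,v,z)))
E
```

```text
lbar in [0.0036 0.1464 0.045 ]
lbar out [-0.0615  0.1463  0.045 ]
rbar in [0.0073 0.1421 0.075 ]
rbar out [0.0746 0.142  0.075 ]
base tl [-0.096  -0.0833  0.014 ]
```

View pics/w1a.png

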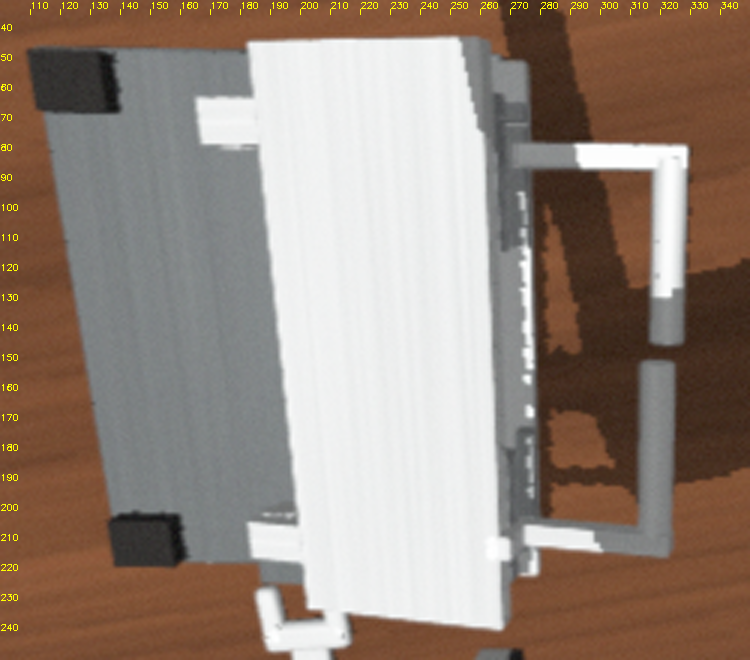

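```bash
cat >> h.py <<'E'
O=np.array([0.571,-0.0165])
YD=np.array([-np.sin(TH),np.cos(TH),0])
def bar(x,phi,dr=0.,r=.146): return nest(x,(r+dr)*np.cos(phi),.045+(r+dr)*np.sin(phi)-.019)
def swing(x,p0,p1,n=12,v=.09,k=8e-5,dr=0.):
    # follow bar arc with radial force relief
    for i,p in enumerate(np.linspace(p0,p1,n+1)[1:]):
        robot.move_straight(list(bar(x,p,dr)),velocity=v,frame=down(YN))
        F=robot.sense()["wrist_force"]; rad=np.cos(p)*YD+np.array([0,0,np.sin(p)]); tan=-np.sin(p)*YD+np.array([0,0,np.cos(p)])
        Fr=F@rad; dr=float(np.clip(dr+k*Fr,-.008,.008))
        print("phi %.2f Fr %.1f Ft %.1f dr %.4f |F| %.1f"%(p,Fr,F@tan,dr,np.linalg.norm(F)))
        if np.linalg.norm(F)>70: print("FORCE STOP");break
    return p,dr
E
python3 - <<'E'
from h import *
x=.034;p0=.207
robot.gripper_to(0.45,30)
b=bar(x,p0); b[2]+=.06; robot.move_ptp(list(b),down(YN))
print(robot.move_straight(list(bar(x,p0)),velocity=.1,threshold=12)); st()
robot.gripper_to(0.0,30); st("grip")
grab("wrist","w2")
p,dr=swing(x,p0,p0+.6,n=4,v=.06); st()
E
```

```text
False
 t=5.9 p [0.6292 0.1187 0.0567] F [-0.4 -1.1 -0. ] gap 0.450
grip t=6.2 p [0.6291 0.1178 0.0565] F [ 1.  -5.2 -0.3] gap 0.130
phi 0.36 Fr -3.9 Ft -1.3 dr -0.0003 |F| 5.0
phi 0.51 Fr 0.1 Ft -0.0 dr -0.0003 |F| 0.9
phi 0.66 Fr 6.0 Ft -0.5 dr 0.0002 |F| 6.1
phi 0.81 Fr 9.7 Ft 0.2 dr 0.0010 |F| 9.7
 t=8.4 p [0.6218 0.0788 0.1323] F [0.6 6.5 7.1] gap 0.130
```

View pics/w2.png

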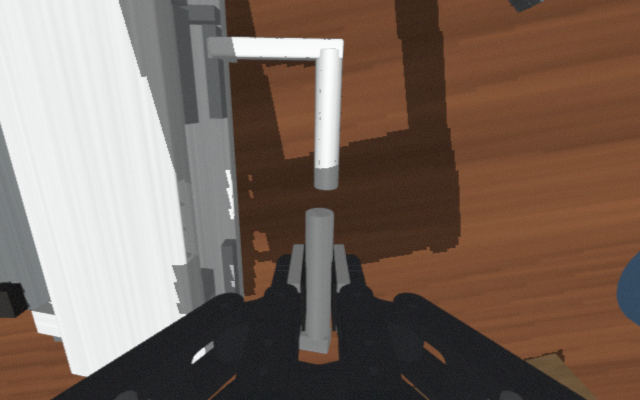

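```bash
python3 - <<'E'
from h import *
x=.034
p,dr=swing(x,.807,np.pi,n=12,v=.11,dr=.001)
b=bar(x,p,dr); b[2]-=.006
print(robot.move_straight(list(b),velocity=.03,threshold=10)); st("pressed")
robot.gripper_to(0.45); st("released")
b=robot.sense()["eef_pos"]; b[2]+=.12
robot.move_straight(list(b),velocity=.2)
grab("wrist","w3"); 
# clear out to look at frame
robot.move_ptp([.42,-.1,.3],down(YN)); st()
t=grab("top","t3"); s=grab("side","s3"); crop(t,175,130,375,270,4,"t3a"); crop(s,230,120,430,240,4,"s3a")
E
```

```text
phi 1.00 Fr 13.2 Ft -0.3 dr 0.0021 |F| 13.6
phi 1.20 Fr 14.7 Ft 1.3 dr 0.0032 |F| 15.4
phi 1.39 Fr 12.2 Ft 1.5 dr 0.0042 |F| 13.0
phi 1.59 Fr 8.2 Ft 1.2 dr 0.0049 |F| 8.8
phi 1.78 Fr 6.2 Ft 1.6 dr 0.0054 |F| 8.2
phi 1.97 Fr 1.6 Ft 1.3 dr 0.0055 |F| 6.0
phi 2.17 Fr -0.7 Ft 1.0 dr 0.0054 |F| 7.1
phi 2.36 Fr -2.5 Ft 1.5 dr 0.0052 |F| 8.0
phi 2.56 Fr -3.2 Ft 2.1 dr 0.0050 |F| 7.9
phi 2.75 Fr -4.5 Ft 1.1 dr 0.0046 |F| 8.0
phi 2.95 Fr -6.0 Ft 1.6 dr 0.0041 |F| 7.4
phi 3.14 Fr -10.9 Ft -6.9 dr 0.0033 |F| 13.7
True
pressed t=13.6 p [ 0.5802 -0.1669  0.0256] F [0.2 0.3 3.6] gap 0.124
released t=13.9 p [ 0.577  -0.1665  0.024 ] F [ 0.2 -0.5  0.4] gap 0.448
 t=15.7 p [ 0.4205 -0.1003  0.2992] F [-0.3 -0.5 -0.1] gap 0.449
```

View pics/t3a.png

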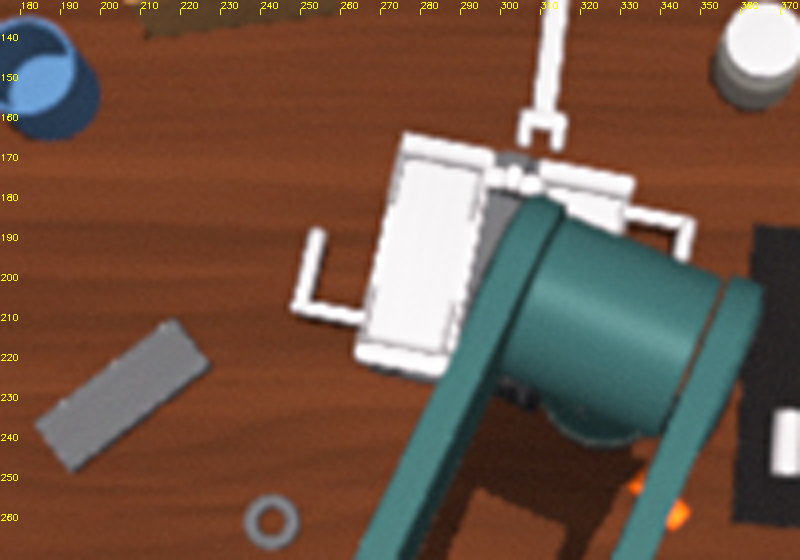

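View pics/s3a.png

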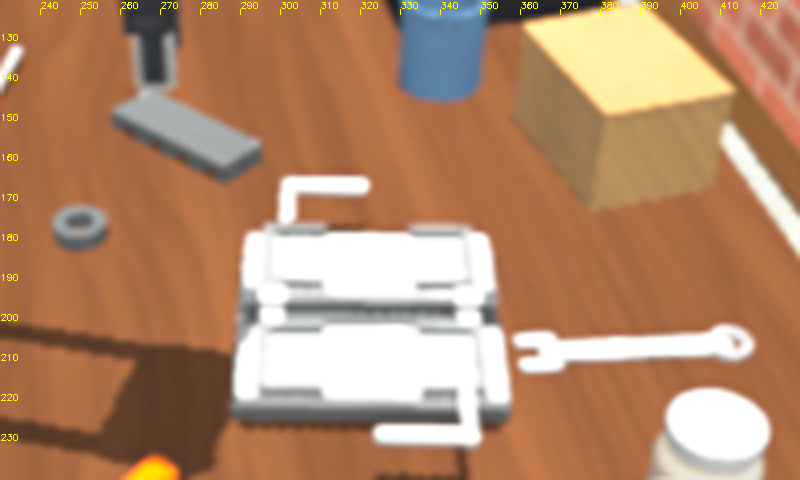

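```bash
python3 - <<'E'
from h import *
robot.gripper_to(1.0)
robot.move_ptp(list(nest(0,.06,.25)),down(YN)); st()
f=grab("wrist","w4"); crop(f,150,40,450,250,2,"w4a")
print("pocket proj",[proj(f,nest(x,y,.034)).round(1).tolist() for x,y in [(-.075,.03),(-.075,.09),(.075,.03),(.075,.09),(0,.06)]])
print("rim outer proj",[proj(f,nest(x,y,.043)).round(1).tolist() for x,y in [(-.001,.146),(-.064,.146),(.001,-.146),(.064,-.146)]])
robot.move_ptp([.461,.283,.22],down(np.radians(38.8))); st()
f=grab("wrist","w5")
print("frame proj",[proj(f,[.461+c*np.cos(-.893)-d*np.sin(-.893),.283+c*np.sin(-.893)+d*np.cos(-.893),.02]).round(1).tolist() for c,d in [(-.07,-.025),(-.07,.025),(.07,.025),(.07,-.025)]])
E
```

```text
t=17.2 p [0.5804 0.0419 0.2501] F [ 0.1 -0.8  0.1] gap 0.997
pocket proj [[292.1, 99.0], [347.9, 99.0], [295.3, 227.9], [344.5, 227.9], [319.9, 167.5]]
rim outer proj [[396.9, 168.4], [401.3, 110.0], [136.5, 170.0], [145.9, 222.2]]
 t=18.3 p [0.4617 0.282  0.2206] F [0.4 0.2 1.3] gap 0.999
frame proj [[293.7, 101.8], [342.2, 101.7], [339.6, 227.1], [296.7, 227.2]]
```

View pics/w4.png

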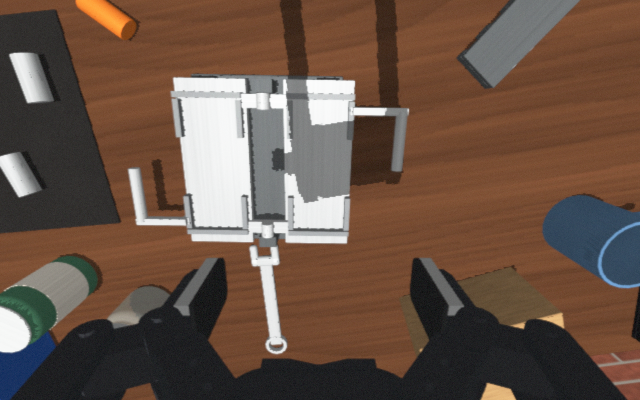

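View pics/w5.png

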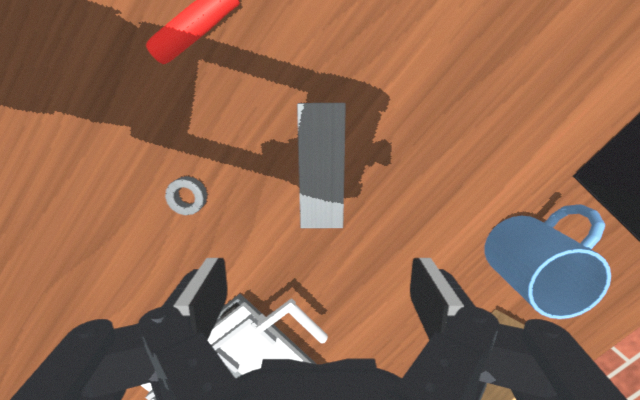

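```bash
python3 - <<'E'
from h import *
f=grab("wrist"); 
g=cv2.imread("pics/w4.png"); im=cv2.resize(g[60:260,160:420],None,fx=3,fy=3,interpolation=cv2.INTER_CUBIC)
cv2.imwrite("pics/w4b.png",im)
y=down(np.radians(38.8))
robot.move_straight([.465,.2846,.06],velocity=.2,frame=y)
print(robot.move_straight([.465,.2846,.002],velocity=.06,threshold=8)); st()
robot.gripper_to(0,60); st("grip")
robot.move_straight([.465,.2846,.12],velocity=.12); st("lift")
grab("wrist","w6"); grab("side","s6")
E
```

```text
False
 t=20.5 p [0.4653 0.2847 0.0023] F [-0.1 -0.2  0.9] gap 0.995
grip t=20.9 p [0.4652 0.2847 0.0027] F [-1.  -1.1  5.5] gap 0.574
lift t=22.0 p [0.4643 0.2843 0.1192] F [ 0.8 -0.7 -3.5] gap 0.564
```

View pics/w4b.png

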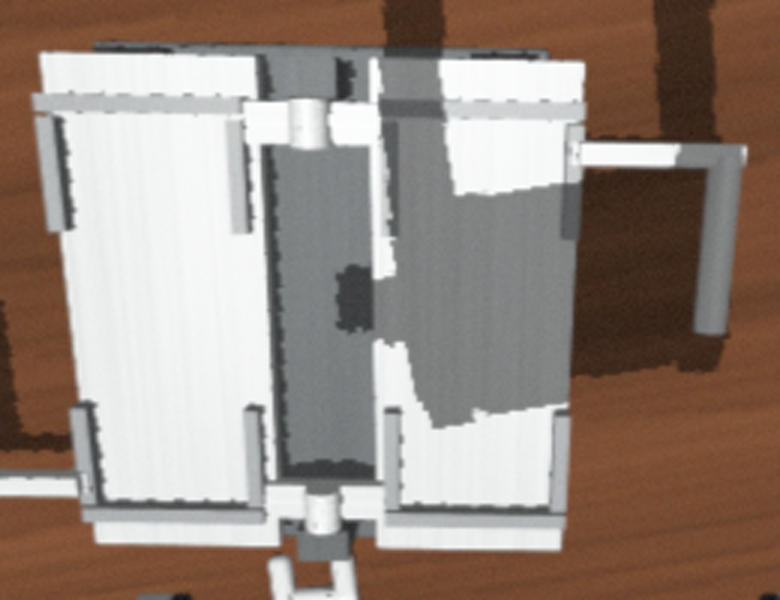

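View pics/w6.png

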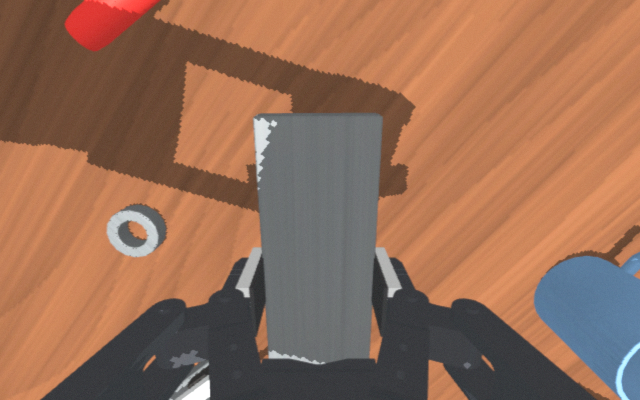

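```bash
python3 - <<'E'
from h import *
robot.move_ptp(list(nest(0,.06,.15)),down(YN)); st()
robot.move_straight(list(nest(0,.06,.06)),velocity=.12,frame=down(YN))
print(robot.move_straight(list(nest(0,.06,.0355)),velocity=.04,threshold=6)); st("down")
robot.gripper_to(.72); st("rel")
robot.move_straight(list(nest(0,.06,.16)),velocity=.2)
robot.move_ptp(list(nest(0.034,-.146,.25)),down(YN)); st()
grab("wrist","w7"); t=grab("top","t7"); crop(t,230,130,370,250,5,"t7a")
E
```

```text
t=23.2 p [0.5805 0.0433 0.1495] F [-1.  -0.4 -3.6] gap 0.568
True
down t=24.7 p [0.5807 0.0426 0.0366] F [-1.  -0.9  7.2] gap 0.568
rel t=25.0 p [0.5797 0.0427 0.0356] F [ 0.2  0.4 -0.1] gap 0.719
 t=26.7 p [ 0.5792 -0.1649  0.2486] F [-0.2  1.   0.3] gap 0.722
```

View pics/w7.png

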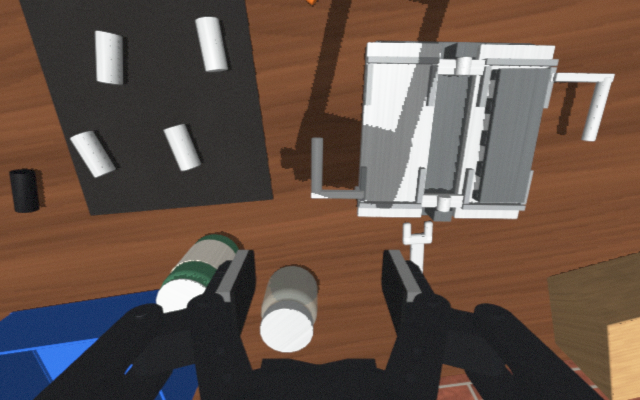

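View pics/t7a.png

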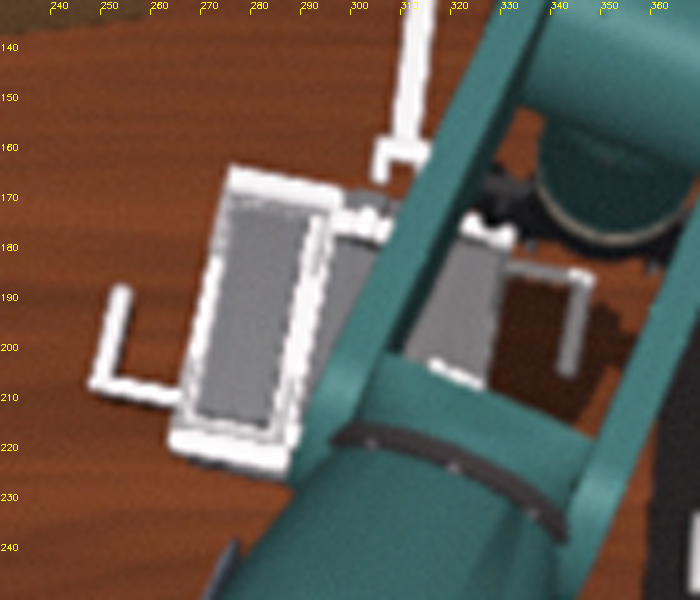

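```bash
python3 - <<'E'
from h import *
x=.034
robot.gripper_to(0.45,30)
b=bar(x,np.pi,.001); 
robot.move_straight(list(b+[0,0,.06]),velocity=.2,frame=down(YN))
print(robot.move_straight(list(b),velocity=.1,threshold=10)); st()
robot.gripper_to(0.0,30); st("grip")
p,dr=swing(x,np.pi,0.02,n=15,v=.11,dr=.001)
b=bar(x,0,dr); b[2]-=.005
print(robot.move_straight(list(b),velocity=.03,threshold=12)); st("pressed")
robot.gripper_to(0.45); st("released")
b=robot.sense()["eef_pos"]; b[2]+=.12
robot.move_straight(list(b),velocity=.2)
robot.move_straight(list(nest(0,.146,.2)),velocity=.2)
grab("wrist","w8"); s=grab("side","s8"); crop(s,230,120,430,240,4,"s8a")
E
```

```text
False
 t=28.9 p [ 0.5802 -0.1673  0.0264] F [ 0.6 -0.7  0.3] gap 0.450
grip t=29.2 p [ 0.5804 -0.167   0.0268] F [1.  2.8 4.7] gap 0.132
phi 2.93 Fr -0.7 Ft 0.4 dr 0.0009 |F| 1.8
phi 2.73 Fr 5.2 Ft 0.3 dr 0.0014 |F| 5.8
phi 2.52 Fr 8.3 Ft 0.0 dr 0.0020 |F| 8.8
phi 2.31 Fr 12.3 Ft 1.0 dr 0.0030 |F| 12.4
phi 2.10 Fr 16.3 Ft 0.3 dr 0.0043 |F| 16.3
phi 1.89 Fr 12.4 Ft 0.0 dr 0.0053 |F| 12.7
phi 1.68 Fr 6.9 Ft -0.6 dr 0.0059 |F| 8.4
phi 1.48 Fr 2.3 Ft -0.3 dr 0.0060 |F| 7.2
phi 1.27 Fr -1.2 Ft -1.0 dr 0.0059 |F| 9.3
phi 1.06 Fr -2.6 Ft -1.2 dr 0.0057 |F| 9.8
phi 0.85 Fr -4.6 Ft -0.9 dr 0.0054 |F| 12.0
phi 0.64 Fr -6.3 Ft -1.4 dr 0.0049 |F| 12.8
phi 0.44 Fr -7.6 Ft -1.9 dr 0.0043 |F| 14.1
phi 0.23 Fr -11.0 Ft -2.0 dr 0.0034 |F| 16.6
phi 0.02 Fr -16.3 Ft 11.1 dr 0.0021 |F| 21.1
True
pressed t=35.9 p [0.6326 0.1203 0.0293] F [-0.  -1.3  4.1] gap 0.125
released t=36.3 p [0.6333 0.1205 0.0296] F [ 0.2 -0.4 -0.3] gap 0.446
```

View pics/w8.png

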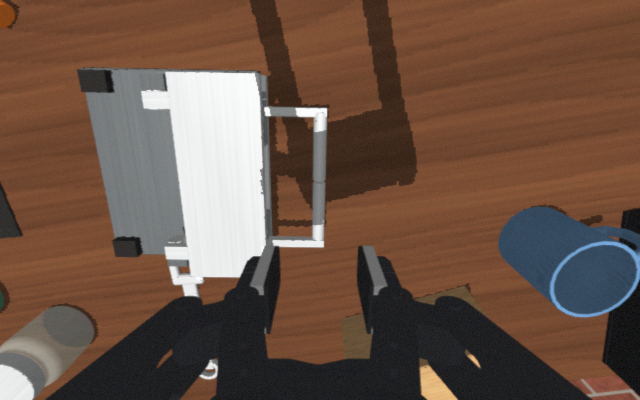

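View pics/s8a.png

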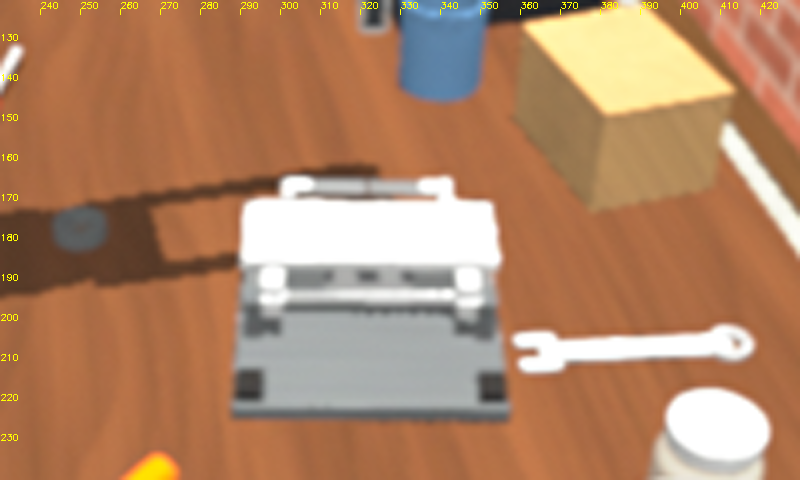

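```bash
python3 - <<'E'
from h import *
f=grab("wrist"); crop(f,250,90,350,260,4,"w8b")
def tn(p):
    c,s=np.cos(TH),np.sin(TH); d=p[:2]-O; return np.array([c*d[0]+s*d[1],-s*d[0]+c*d[1],p[2]]).round(4)
print("joint",tn(onz(f,319,183,.045)),"ends",tn(onz(f,322,108,.045)),tn(onz(f,318,245,.045)))
E
```

```text
joint [0.0032 0.1449 0.045 ] ends [-0.0663  0.1476  0.045 ] [0.0691 0.144  0.045 ]
```

View pics/w8b.png

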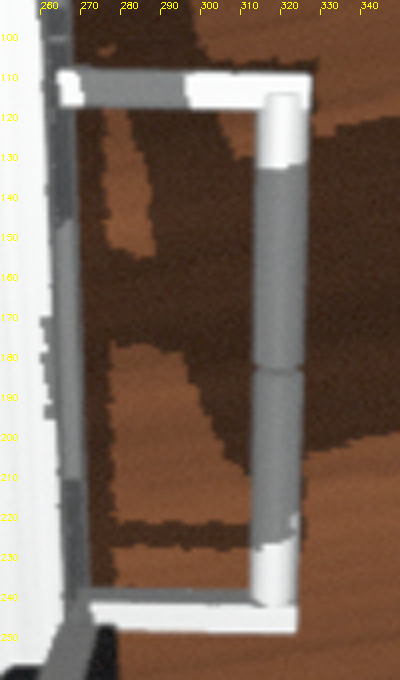

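```bash
python3 - <<'E'
from h import *
x=.002
b=bar(x,0,.0); 
robot.move_straight(list(b+[0,0,.06]),velocity=.2,frame=down(YN))
print(robot.move_straight(list(b),velocity=.1,threshold=10)); st()
robot.gripper_to(0.0,60); st("grip")
p,dr=swing(x,0,.8,n=4,v=.08,dr=.001); st()
s=grab("side","s9"); crop(s,230,90,430,240,4,"s9a")
E
```

```text
False
 t=39.1 p [0.5981 0.1271 0.0265] F [-0.4  0.5  0.4] gap 0.447
grip t=39.5 p [0.5982 0.1268 0.0269] F [-1.2 -1.7  6.4] gap 0.115
phi 0.20 Fr -5.6 Ft -1.8 dr 0.0006 |F| 6.3
phi 0.40 Fr -5.3 Ft -3.8 dr 0.0001 |F| 7.7
phi 0.60 Fr -5.6 Ft -7.3 dr -0.0003 |F| 10.9
phi 0.80 Fr 9.1 Ft -1.2 dr 0.0004 |F| 9.2
 t=41.5 p [0.5905 0.0859 0.1318] F [0.6 7.2 5.7] gap 0.117
```

View pics/s9a.png

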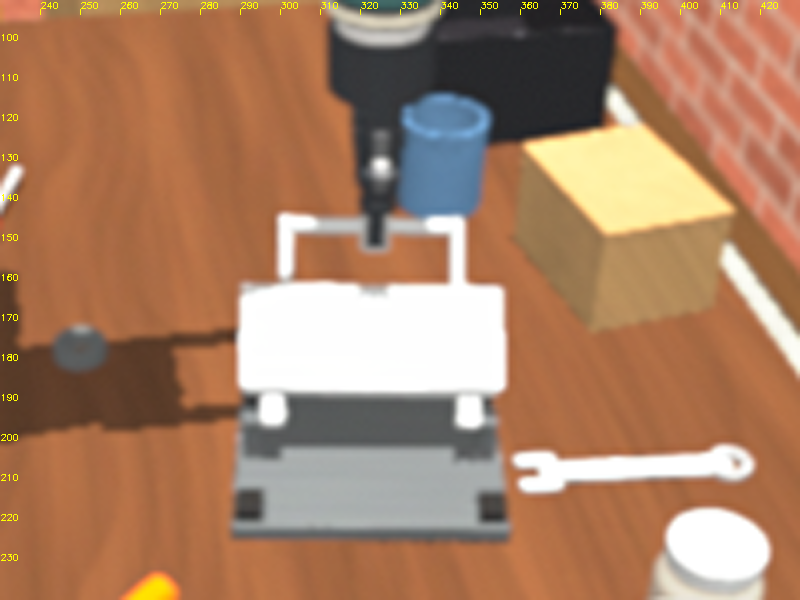

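Both leaves move together, bars in line in the jaws at side (322,146). Continuing over.

```bash
python3 - <<'E'
from h import *
x=.002
p,dr=swing(x,.8,np.pi-.01,n=12,v=.1,dr=.0015); st()
b=bar(x,np.pi,dr); b[2]-=.005
print(robot.move_straight(list(b),velocity=.03,threshold=12)); st("pressed")
robot.gripper_to(0.45,30); st("released")
b=robot.sense()["eef_pos"]; b[2]+=.12
robot.move_straight(list(b),velocity=.2)
robot.move_straight(list(nest(-.034,-.146,.2)),velocity=.2)
grab("wrist","w10"); s=grab("side","s10"); crop(s,230,90,430,240,4,"s10a")
E
```

```text
phi 0.99 Fr 8.1 Ft 0.2 dr 0.0021 |F| 8.5
phi 1.19 Fr 15.0 Ft -1.3 dr 0.0033 |F| 15.6
phi 1.38 Fr 10.6 Ft 0.1 dr 0.0042 |F| 11.7
phi 1.58 Fr 9.5 Ft -0.2 dr 0.0049 |F| 10.3
phi 1.77 Fr 8.1 Ft 0.0 dr 0.0056 |F| 9.6
phi 1.97 Fr -3.4 Ft 1.8 dr 0.0053 |F| 6.2
phi 2.16 Fr -2.8 Ft 2.1 dr 0.0051 |F| 6.8
phi 2.35 Fr -5.5 Ft 2.9 dr 0.0047 |F| 8.4
phi 2.55 Fr -5.0 Ft 4.9 dr 0.0043 |F| 8.6
phi 2.74 Fr -6.0 Ft 5.3 dr 0.0038 |F| 9.2
phi 2.94 Fr -7.7 Ft 4.3 dr 0.0032 |F| 10.2
phi 3.13 Fr -11.6 Ft -18.0 dr 0.0022 |F| 23.0
 t=46.9 p [ 0.5475 -0.1609  0.0292] F [-6.2 13.1 17.9] gap 0.114
True
pressed t=47.1 p [ 0.5484 -0.1609  0.028 ] F [ 1.8  1.2 -0.5] gap 0.112
released t=47.5 p [ 0.5449 -0.16    0.0267] F [ 0.  -0.   0.4] gap 0.450
```

View pics/w10.png

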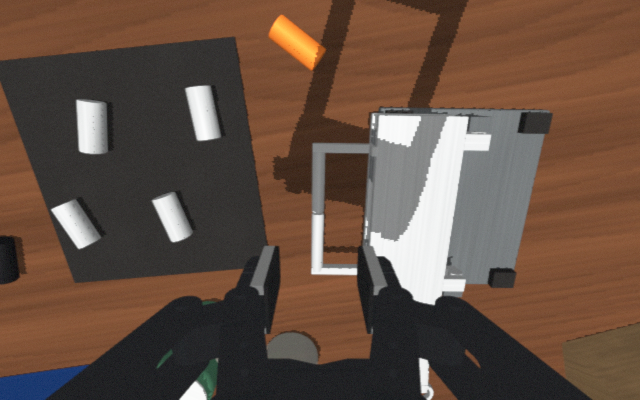

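View pics/s10a.png

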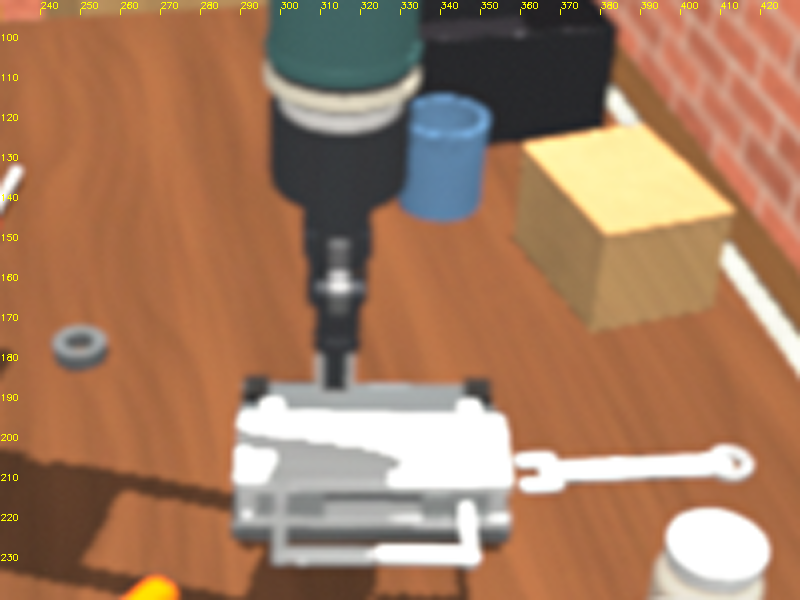

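```bash
python3 - <<'E'
from h import *
x=-.033
b=bar(x,np.pi,.001); 
robot.move_straight(list(b+[0,0,.06]),velocity=.2,frame=down(YN))
print(robot.move_straight(list(b),velocity=.1,threshold=10)); st()
robot.gripper_to(0.0,30); st("grip")
p,dr=swing(x,np.pi,0.02,n=15,v=.11,dr=.001)
b=bar(x,0,dr); b[2]-=.006
print(robot.move_straight(list(b),velocity=.03,threshold=12)); st("pressed")
robot.gripper_to(0.45); st("released")
b=robot.sense()["eef_pos"]; b[2]+=.12
robot.move_straight(list(b),velocity=.2)
robot.move_straight(list(nest(0,-.04,.25)),velocity=.25); robot.gripper_to(1.0); st()
f=grab("wrist","w11"); s=grab("side","s11"); crop(s,230,90,430,240,4,"s11a"); t=grab("top","t11")
im=cv2.resize(f["img"][50:270,170:430],None,fx=3,fy=3,interpolation=cv2.INTER_CUBIC); cv2.imwrite("pics/w11b.png",im)
E
```

```text
False
 t=50.2 p [ 0.5142 -0.156   0.0265] F [ 0.2 -0.2 -0.2] gap 0.454
grip t=50.6 p [ 0.5145 -0.1547  0.0266] F [2.6 6.2 1.3] gap 0.128
phi 2.93 Fr -5.3 Ft -0.2 dr 0.0006 |F| 5.6
phi 2.73 Fr -0.2 Ft -0.3 dr 0.0006 |F| 1.8
phi 2.52 Fr 8.0 Ft 0.1 dr 0.0012 |F| 8.0
phi 2.31 Fr 12.5 Ft -0.3 dr 0.0022 |F| 12.6
phi 2.10 Fr 19.1 Ft -0.1 dr 0.0037 |F| 19.2
phi 1.89 Fr 13.2 Ft -0.3 dr 0.0048 |F| 13.3
phi 1.68 Fr 8.0 Ft -0.2 dr 0.0054 |F| 8.8
phi 1.48 Fr 2.4 Ft -0.1 dr 0.0056 |F| 8.0
phi 1.27 Fr -0.5 Ft -1.6 dr 0.0056 |F| 8.3
phi 1.06 Fr -1.7 Ft -2.2 dr 0.0054 |F| 9.5
phi 0.85 Fr -3.2 Ft -1.6 dr 0.0052 |F| 10.6
phi 0.64 Fr -4.7 Ft -1.0 dr 0.0048 |F| 11.1
phi 0.44 Fr -6.1 Ft -1.6 dr 0.0043 |F| 12.1
phi 0.23 Fr -9.6 Ft -1.7 dr 0.0036 |F| 14.1
phi 0.02 Fr -13.3 Ft 11.2 dr 0.0025 |F| 18.6
True
pressed t=57.2 p [0.5664 0.1327 0.0292] F [-0.6 -0.8  5. ] gap 0.123
released t=57.6 p [0.567  0.1332 0.0293] F [-0.8 -0.1 -0.6] gap 0.448
 t=59.9 p [ 0.5643 -0.0557  0.25  ] F [ 0.5 -0.3  0.5] gap 1.001
```

View pics/w11b.png

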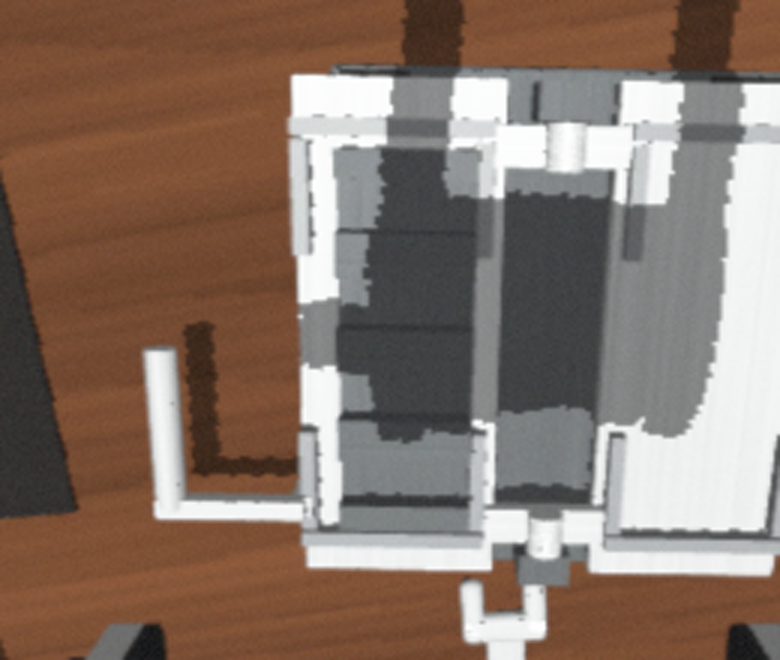

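View pics/s11a.png

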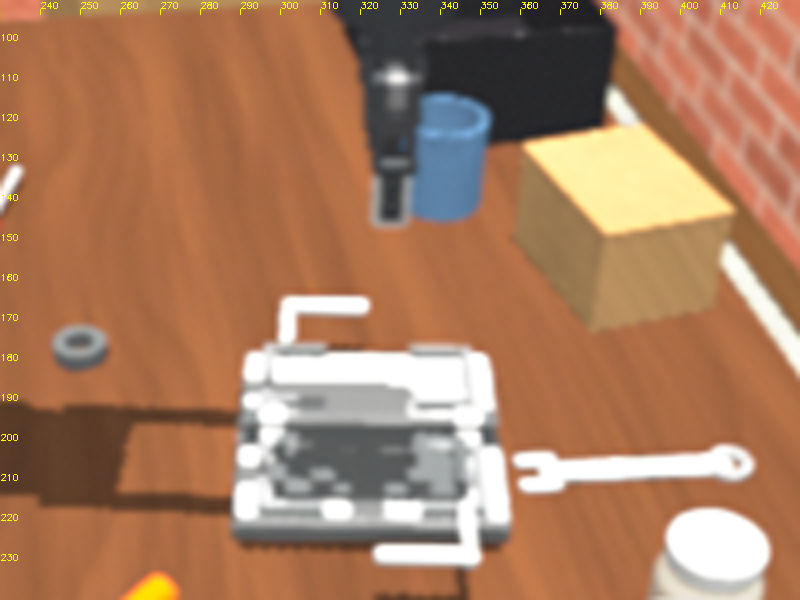

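View pics/t11.png

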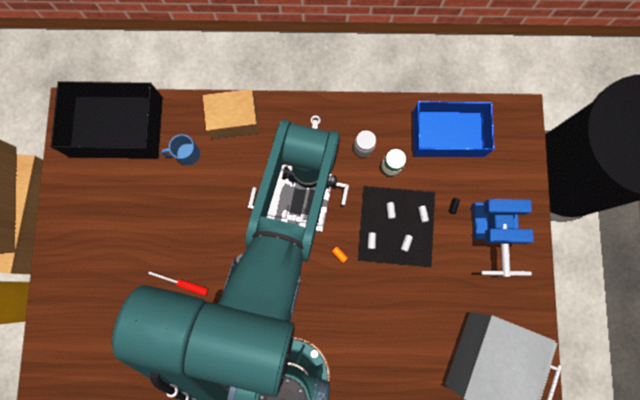

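```bash
python3 - <<'E'
from h import *
f=grab("wrist")
im=f["img"][80:240,260:350]
im=np.clip(im.astype(float)*2.0,0,255).astype(np.uint8)
im=cv2.resize(im,None,fx=5,fy=5,interpolation=cv2.INTER_CUBIC)
a=im.copy()
def P(p): q=proj(f,p); return (int((q[0]-260+.5)*5),int((q[1]-80+.5)*5))
for sx in (-.051,-.017,.017,.051):
    for e in (-.009,.009):
        cv2.line(a,P(nest(sx+e,-.085,.054)),P(nest(sx+e,-.035,.054)),(0,255,0),1)
for e in (-.07,.07): cv2.line(a,P(nest(e,-.085,.054)),P(nest(e,-.035,.054)),(0,0,255),1)
cv2.imwrite("pics/w12.png",np.hstack([im[:,:400],a[:,:400]])[:600] if False else cv2.resize(np.hstack([im,a]),(675,600)))
E
```

```text
(no output)
```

View pics/w12.png

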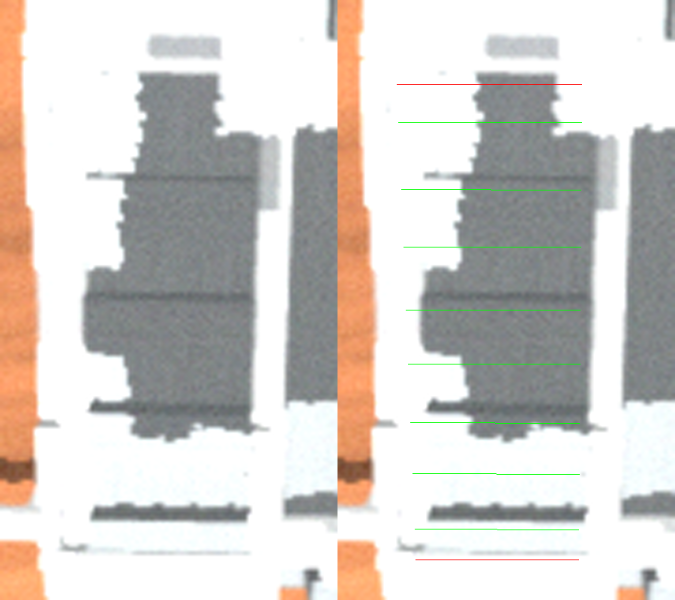

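```bash
cat >> h.py <<'E'
FC=(-.0027,-.056)
ROL=[[.4303,-.2540,0.],[.5333,-.3202,-.6],[.4259,-.3695,-19.2],[.5222,-.4264,12.8]]
def detect(f,xy,name=None):
    u,v=proj(f,[xy[0],xy[1],.015]); R=48
    u0,v0=max(int(u)-R,0),max(int(v)-R,0)
    im=f["img"][v0:v0+2*R,u0:u0+2*R]; V=im.max(2)
    m=(V>85).astype(np.uint8); m=cv2.morphologyEx(m,cv2.MORPH_OPEN,np.ones((3,3)))
    cs,_=cv2.findContours(m,cv2.RETR_EXTERNAL,cv2.CHAIN_APPROX_NONE)
    best=None
    for c in cs:
        if cv2.contourArea(c)<400: continue
        r=cv2.minAreaRect(c); d=np.hypot(r[0][0]+u0-u,r[0][1]+v0-v)
        if best is None or d<best[0]: best=(d,r)
    if best is None: print("none"); return None
    r=best[1]; b=cv2.boxPoints(r)+[u0,v0]
    W=np.array([onz(f,*(q),.015) for q in b]); c=W.mean(0)
    e=[W[1]-W[0],W[2]-W[1]]; L=[np.linalg.norm(k) for k in e]; i=int(np.argmax(L)); k=e[i]
    ang=np.degrees(np.arctan2(k[1],k[0])); ang=(ang+90)%180-90
    print("roller det",c.round(4),"L %.4f W %.4f ang %.1f"%(L[i],L[1-i],ang),"exp",xy)
    if name:
        j=im.copy(); cv2.drawContours(j,[np.int32(b-[u0,v0])],0,(0,0,255),1); cv2.imwrite(f"pics/{name}.png",cv2.resize(j,None,fx=4,fy=4))
    return c[0],c[1],ang,L[i],L[1-i]
E
python3 - <<'E'
from h import *
x,y,a=ROL[0]
robot.move_ptp([x,y,.2],down(np.radians(a))); st()
f=grab("wrist","w13"); detect(f,(x,y),"w13a")
E
```

```text
t=61.1 p [ 0.4309 -0.2539  0.2003] F [-0.6  0.   1.2] gap 0.997
roller det [ 0.4325 -0.2569  0.015 ] L 0.0528 W 0.0255 ang -3.3 exp (0.4303, -0.254)
```

View pics/w13.png

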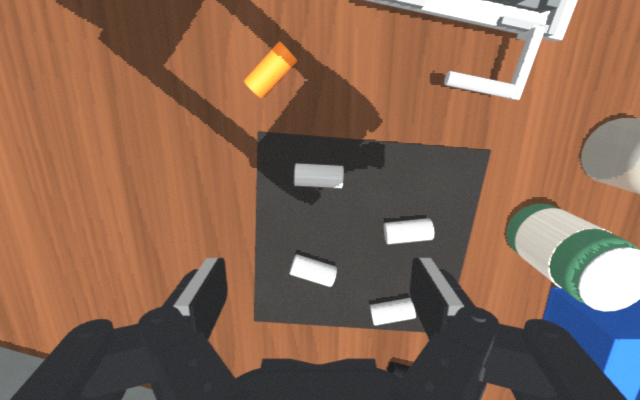

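View pics/w13a.png

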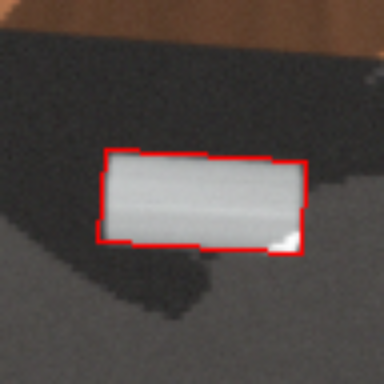

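```bash
cat >> h.py <<'E'
def pick(i):
    x,y,a=ROL[i]
    s=robot.sense()
    robot.move_ptp([x,y,.2],down(np.radians(a)))
    robot.gripper_to(1.0)
    f=grab("wrist"); d=detect(f,(x,y),f"pk{i}_{int(s['clock'])}")
    if d is None or abs(d[3]-.051)>.005 or abs(d[4]-.025)>.004 or np.hypot(d[0]-x,d[1]-y)>.015: print("BAD DET"); return False
    x,y,a=d[:3]; o=down(np.radians(a))
    robot.move_straight([x,y,.06],velocity=.2,frame=o)
    if robot.move_straight([x,y,.004],velocity=.08,threshold=8): st("CONTACT?")
    robot.gripper_to(0,40); st("grip")
    robot.move_straight([x,y,.14],velocity=.2)
    s=st("lift"); return .5<s["finger_gap"]<.62
def place(sx,dy=0.,dx=0.):
    p=nest(FC[0]+sx+dx,FC[1]+dy,.14); o=down(YN)
    robot.move_ptp(list(p),o)
    p[2]=.062; robot.move_straight(list(p),velocity=.15,frame=o)
    p[2]=.0495; hit=robot.move_straight(list(p),velocity=.04,threshold=5); st(f"set {hit}")
    robot.gripper_to(.75); st("rel")
    p[2]=.14; robot.move_straight(list(p),velocity=.2)
E
python3 - <<'E'
from h import *
print(pick(0)); grab("wrist","w14")
E
```

```text
roller det [ 0.4323 -0.257   0.015 ] L 0.0529 W 0.0260 ang -3.2 exp (0.4303, -0.254)
grip t=63.8 p [ 0.4326 -0.2572  0.0046] F [0.  1.  4.9] gap 0.573
lift t=64.6 p [ 0.4315 -0.2565  0.1392] F [-0.7  0.1 -1.9] gap 0.573
True
```

View pics/w14.png

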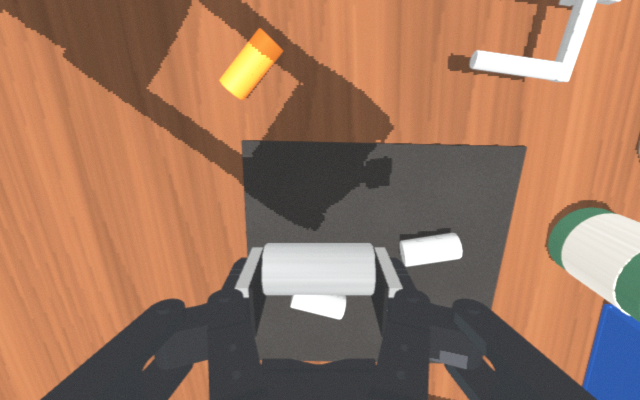

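```bash
python3 - <<'E'
from h import *
place(.051)
robot.move_straight(list(nest(0,-.056,.25)),velocity=.25); st()
f=grab("wrist","w15")
im=cv2.resize(f["img"][80:250,220:400],None,fx=4,fy=4,interpolation=cv2.INTER_CUBIC)
def P(p): q=proj(f,p); return (int((q[0]-220+.5)*4),int((q[1]-80+.5)*4))
a=P(nest(FC[0]+.051,FC[1]-.025,.0619));b=P(nest(FC[0]+.051,FC[1]+.025,.0619)); cv2.line(im,a,b,(0,255,0),1)
for c in (-.009,.009): cv2.line(im,P(nest(FC[0]+.017+c,FC[1]-.025,.054)),P(nest(FC[0]+.017+c,FC[1]+.025,.054)),(0,0,255),1)
cv2.imwrite("pics/w15a.png",im[:600])
E
```

```text
set True t=66.7 p [ 0.6097 -0.0801  0.051 ] F [-1.7 -0.4  5.1] gap 0.575
rel t=67.0 p [ 0.6091 -0.0799  0.0501] F [ 0.8 -0.3  0.2] gap 0.754
 t=68.2 p [ 0.5611 -0.0716  0.2485] F [ 0.7 -0.5 -0.6] gap 0.756
```

View pics/w15a.png

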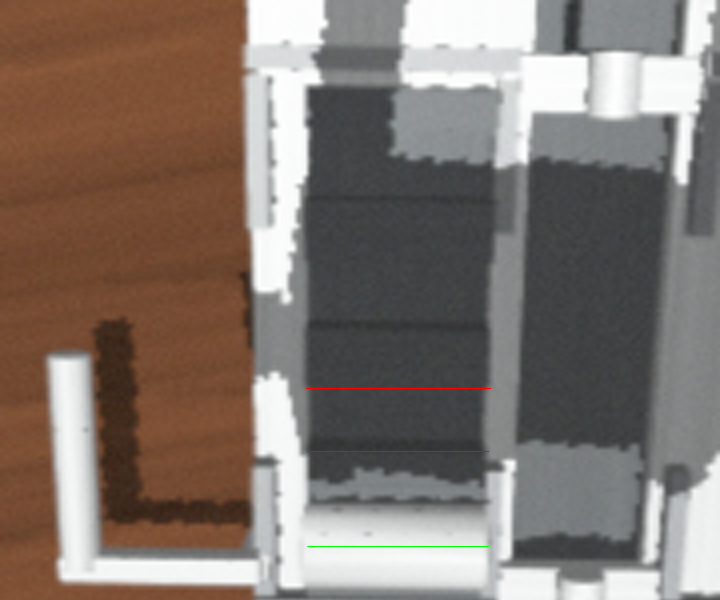

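```bash
python3 - <<'E'
from h import *
if pick(1):
    place(.017)
    if pick(2): place(-.017)
E
```

```text
roller det [ 0.5314 -0.3198  0.015 ] L 0.0514 W 0.0241 ang 5.9 exp (0.5333, -0.3202)
grip t=71.8 p [ 0.5319 -0.3202  0.0048] F [-0.9 -1.   5.2] gap 0.574
lift t=72.6 p [ 0.5305 -0.3191  0.1388] F [-0.7  0.1 -1.5] gap 0.577
set True t=74.6 p [ 0.5759 -0.0743  0.0513] F [-0.6  0.1  1.3] gap 0.573
rel t=74.9 p [ 0.576  -0.0743  0.0512] F [-0.3  0.2 -0.6] gap 0.752
roller det [ 0.4176 -0.3886  0.015 ] L 0.0991 W 0.0652 ang -19.2 exp (0.4259, -0.3695)
BAD DET
```

```bash
ls pics | grep pk; python3 - <<'E'
from h import *
f=grab("wrist","w16"); print(proj(f,[.4259,-.3695,.015]))
E
```

```text
pk0_61.png
pk1_68.png
pk2_75.png
[316.93433746 173.86521276]
```

View pics/w16.png

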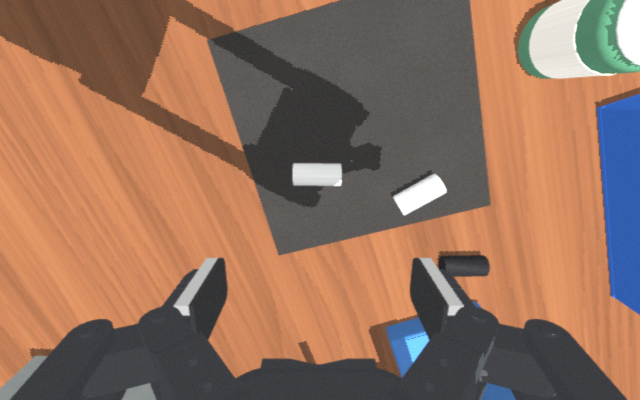

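```bash
sed -i 's/m=(V>85).astype(np.uint8);/S=cv2.cvtColor(im,cv2.COLOR_BGR2HSV)[...,1]; m=((V>95)\&(S<60)).astype(np.uint8);/' h.py
python3 - <<'E'
from h import *
if pick(2): 
    place(-.017)
    robot.move_straight(list(nest(0,-.056,.25)),velocity=.25); st()
f=grab("wrist","w17")
cv2.imwrite("pics/w17a.png",cv2.resize(f["img"][80:230,220:400],None,fx=4,fy=4,interpolation=cv2.INTER_CUBIC))
E
```

```text
roller det [ 0.425  -0.3718  0.015 ] L 0.0521 W 0.0293 ang -19.2 exp (0.4259, -0.3695)
BAD DET
```

View pics/w17a.png

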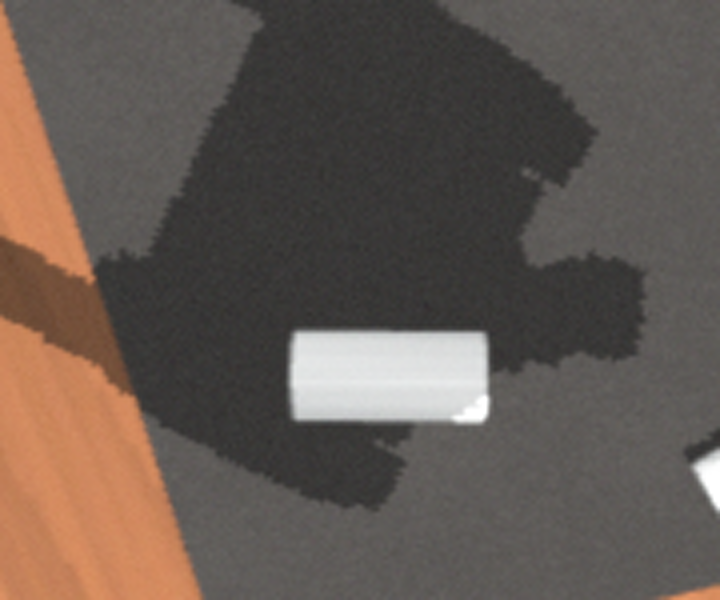

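```bash
sed -i 's/V>95/V>135/' h.py
python3 - <<'E'
from h import *
if pick(2): 
    place(-.017)
    if pick(3):
        place(-.051)
        robot.move_straight(list(nest(0,-.056,.25)),velocity=.25); st()
f=grab("wrist","w18")
cv2.imwrite("pics/w18a.png",cv2.resize(f["img"][80:230,220:400],None,fx=4,fy=4,interpolation=cv2.INTER_CUBIC))
E
```

```text
roller det [ 0.4256 -0.3702  0.015 ] L 0.0522 W 0.0238 ang -19.2 exp (0.4259, -0.3695)
grip t=80.4 p [ 0.4259 -0.3706  0.0047] F [0.  1.1 5.4] gap 0.577
lift t=81.2 p [ 0.4249 -0.3694  0.139 ] F [-0.1  0.3 -1.3] gap 0.575
set True t=83.5 p [ 0.5426 -0.0686  0.051 ] F [-0.5 -0.5  2.6] gap 0.573
rel t=83.8 p [ 0.5423 -0.0685  0.0507] F [-0.1 -0.7  0.3] gap 0.754
roller det [ 0.5221 -0.4265  0.015 ] L 0.0501 W 0.0227 ang 12.8 exp (0.5222, -0.4264)
grip t=88.2 p [ 0.5225 -0.427   0.0048] F [-0.7 -0.1  4.3] gap 0.571
lift t=89.1 p [ 0.5212 -0.4257  0.1387] F [-0.9  0.6 -1.7] gap 0.573
set True t=91.4 p [ 0.5095 -0.063   0.0511] F [-1.1 -0.7  4.4] gap 0.577
rel t=91.7 p [ 0.5088 -0.0628  0.0506] F [-0.4 -0.  -0.2] gap 0.751
 t=93.0 p [ 0.5599 -0.0713  0.2477] F [-0.9 -0.3  0.1] gap 0.753
```

View pics/w18a.png

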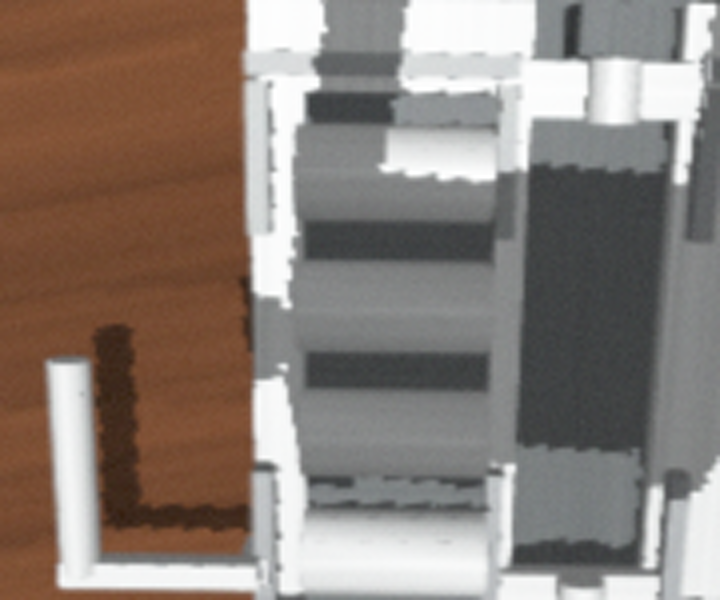

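```bash
python3 - <<'E'
from h import *
robot.move_ptp([.2,-.5,.32],down(np.radians(-60))); robot.wait(.3); st()
t=grab("top","t19"); s=grab("side","s19"); crop(t,175,120,375,270,4,"t19a"); crop(s,230,120,430,240,4,"s19a")
E
```

```text
t=95.4 p [ 0.2004 -0.4998  0.3199] F [ 0.4  0.4 -0.9] gap 0.748
```

View pics/t19a.png

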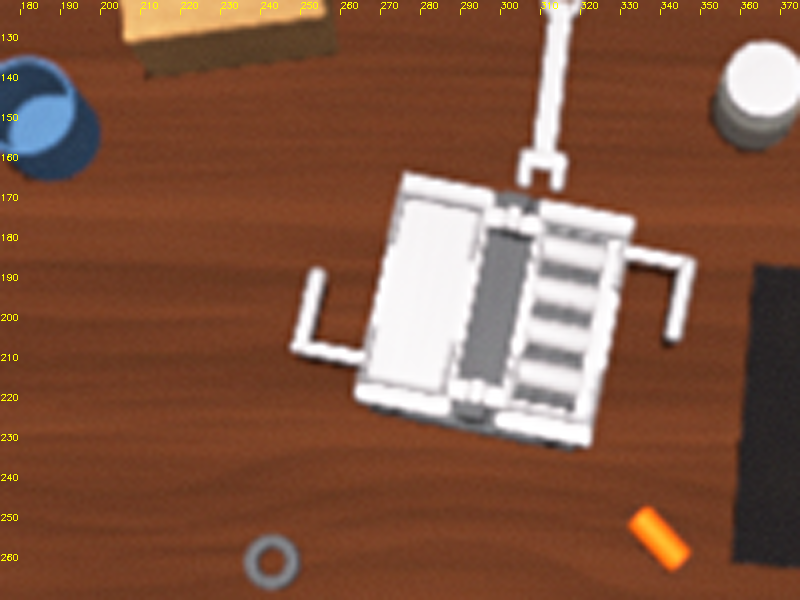

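View pics/s19a.png

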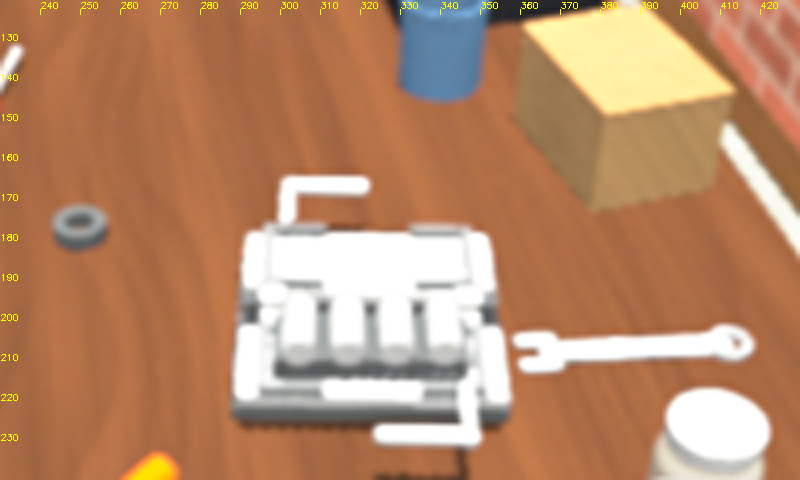

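View pics/t19.png

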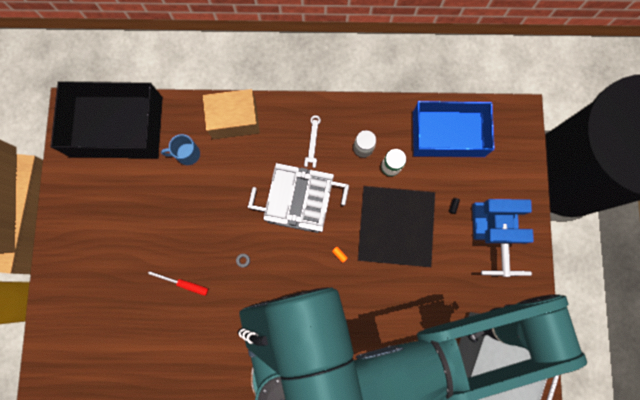

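The top and side views show both leaves flat open and all four rollers seated in the frame's slots. The mat is empty, and the bystanders and look-alikes are where they started. I'm handing in.

```bash
python3 - <<'E'
from rig import robot
robot.sign_off()
E
```

```text
the job is handed in; nothing more can be done
```

I finished the job and handed it in at about 95 s of robot time, well under the 210 s limit; signing off reported no verdict.

**What I did:** The right leaf was resting just above the left one, about 0.2 rad short of flat, so I swung it open and laid the frame smooth face up in the left pocket. I closed the right leaf over it and swung both leaves over to the right by the joined bar. I then opened the left leaf back flat and laid all four steel rollers in the slots, gripping each by its ends. I left the black and orange look-alikes alone.

**Last checks:**
- **Nest and frame:** the final top and side pictures show both leaves flat open and the frame slots up in the right pocket.
- **Rollers:** there is one per slot. In the wrist picture taken after the last roller was set, they looked centred across the frame to within about 1 mm.
- **Rest of the bench:** the mat is empty, and the bystanders and look-alikes look unmoved.
- **Force:** the wrist force readings I took stayed at or below about 23 N.

**What disagreed or failed:**
- **Nest position:** the top and wrist cameras differed by about 4 mm on the nest's position along x. I used the wrist camera's value.
- **Frame position:** after the flip, the frame lay about 3 mm off the pocket centre along the hinge and 4 mm across it, within the pocket's slack. I set the rollers to its measured position.
- **Third roller:** its detection failed twice because the wood and then the lit mat confused the colour mask. I fixed the mask before making the grasp.

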